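# Find the hidden catch of a label printer and pop its battery door

### The arm

A 6-joint arm with a two-finger parallel gripper is mounted at the origin on the work surface. World frame = base frame: x ahead of the robot, y to its left, z up, the work surface at z = 0. Lengths are in mm, angles in degrees, forces in N, time in s.
With the tool pointing down it reaches from about 325 to 925 mm from the base axis. Payload 3.1 kg.
Tool frame: the origin (TCP) lies midway between the tips of the shut fingers; the grasp point (between the pads) lies 19 mm behind it; z points along the fingers, y is the line along which they close (so a half turn about z gives the same grasp; the last joint's range is limited). The gripper opens to 85 mm and grips with 20 to 120 N. Pads are 22 mm wide; open, the fingers measure 114 mm over their backs; the gripper's body (76 mm by 85 mm) begins 54 mm behind the grasp point. The pads swing forward as they close: fully open they stand 13 mm farther back than shut.
Start: joints at [69.603, 12.427, 92.441, -0, 75.132, -6.429], TCP at [150.85, 606.534, 231.3] pointing down, gripper open.
Joint ranges: [-157.48, 157.48], [-44.54, 120.13], [17.64, 146.25], [-64.5, 244.5], [7.68, 150.69], [-147.95, 147.95]. Speed limits (degrees/s): [159.86, 159.86, 180, 180, 180, 180].

### API

Orientations are given as [roll, pitch, yaw] about the fixed x, y, z axes, in that order (R = Rz(yaw) Ry(pitch) Rx(roll)).
In Python, from bench import ctrl gives the robot as it stands.
- The arm moves only by the tool play_rows, never from a script. Its argument "series" is a list of rows, each a list of 3 entries, a list of its own where there are three numbers: the shift along the tool's x, y, z in mm, then the turn, a rotation vector about the tool's x, y, z in rad, then the closure in counts, from 0 (fully open) to 255 (shut). A call has 1 to 5 rows; each row is the pose to reach, as a shift and turn from the pose commanded when the call began, along the tool's axes at that moment; what a row does not reach only later rows make up. A row lasts 1/10 s, in which the tool goes at most 50 mm and 8.59 degrees, less where a joint would pass 70% of its speed; a pose out of reach is approached as far as the arm can. A call with a gripper value outside its range is refused whole. The fingers move at their own pace and stop on an object; the grip force is fixed at half the most. Time passes only in rows, so rows that repeat a pose let the fingers close. It gives the time, the measured TCP pose, the force, the opening and the grip force at its end, in the units of the state.
- ctrl.get_obs(): the state, without advancing time (a new reading comes with each control period).
- ctrl.get_image(name): name is "scene" or "top" or "wrist"; returns the picture (384x512x3 uint8, red, green, blue); there is no depth.
- ctrl.camera_model(name): a dict with "intrinsics" (3x3 intrinsics, pixels), "eye" and "orientation" of the camera in the world; the wrist camera has in their place "T_tool_cam" (4x4, takes a point from camera to tool coordinates, whose origin is the TCP and whose axes are the flange's). Camera axes: x right, y down, z forward; pixel columns grow to the right and rows downward; lengths in mm; the calibration is good to about 2 mm. A picture is of the moment at which its call begins: read the wrist's pose just before it. camera_model takes no time and is no camera call.
- ctrl.job_done(): hands the job in; it is judged then, once.
Trained networks look in the newest picture that a camera, given by its name, has taken for a name from the list of things; names that differ only in an ending like _2 or _b are one class to them, and where a whole thing is asked for, a point or a joint stands for the part that bears it (a point fixed in the world has none). Each returns a list of dicts, best first, with "conf" (0 to 1); they miss things now and then, are a little off and sometimes report something else, mostly with a low value. They report only what shows in the picture. A call takes as long as a camera call.
- ctrl.cut_out(target, camera): "region" (384x512 bool, what is visible of it).
- ctrl.pinpoint(target, camera): "position" ([x, y, z] in mm, in world coordinates, good to about 4 mm: a listed point, or the origin of a listed thing).
The state is a dict: "clock": time; "joint_positions": joint angles; "qd": joint speeds; "joint_torque": joint torques, N m; "ee_pos": TCP position; "tool_rot": TCP orientation; "wrist_force": force on the tool from outside, world axes, zero at the start; "ft_torque": the same for the moment, N m; "opening": opening from 0.0 (shut) to 1.0 (fully open); "finger_force": force on a finger pad.
Only numpy, scipy, OpenCV 4.12 (cv2) and the standard library are available. Lean on these libraries where they do the work, as an engineer would, in place of code of your own. Each camera call takes 0.05 s, during which the arm holds its last target. There are 200 camera calls.

### The job

The packing-bench label printer needs its battery door popped open. Feel along the flat grey service panel on its top with a fingertip for the concealed flush catch, and press the catch fully home so that the battery door springs up; then take the hand away. Do not push or pry the door itself, and leave the roll, the carton and the mug where they stand: nothing is to be picked up.

Things in the scene. Friction and masses are not known exactly. Their poses are not given: they have to be found in the camera images.
- printer: Label printer, a fixed light-grey box 220 mm (x) by 400 mm (y) by 110 mm high on the bench. Origin: centre of its underside. z up, x from its front (label slot) to its back, y along its width. Let into its top is the service panel, a mid-grey strip that hides the catch; behind that (+x) lies the battery door.
- panel (a point): Centre of the visible face of the service panel; axes as the printer's. A rigid level strip 70 mm (x) by 170 mm (y), 108 mm above the bench, 2 mm below the printer's top all round. The catch lies on its long centre line (x = 0), the catch's centre anywhere from y = -55 to +55 mm of this point: where is not given and differs each time.
- catch (a joint): How far the concealed catch is in: 0 flush, 0.007 m fully home. A plate 49 by 49 mm in a 52 by 52 mm opening of the panel, sides parallel to it, flush, almost the panel's colour, with a faint thin seam. It sinks straight down under 4 to 5 N and stays where left (no spring back); the panel around it does not give. A fingertip must be wholly inside the opening to push it.
- flap (a joint): Opening angle of the battery door, a grey plate 80 mm (x) by 110 mm (y), flush with the printer's top: 0 shut, 0.45 rad popped open (far edge 35 mm up). Hinged along its edge nearest the panel, parallel to y and 52 mm to +x of panel; its far edge rises. It is geared to the catch and rises as the catch goes in.
- roll: Loose roll of white labels, ring 48 mm across, 32 mm high, standing on the printer's top (110 mm above the bench) on the bezel beyond the panel's -y end, clear of the panel. Origin: centre of its underside. Leave alone.
- carton: Loose small cardboard carton 55 by 85 mm, 60 mm high, on the bench beside the printer. Origin: centre of its underside. Leave alone.
- mug: Loose blue mug 76 mm across, 90 mm high, handle at its +y side, on the bench beside the printer. Origin: centre of its underside. Leave alone.

How it is judged:
By the outcome, as a careful person would: the job done as asked, in the order asked, and still so for the second after the job is handed in, with the robot touching nothing.
It also fails if it takes over 38 s, if anything falls off the work surface, if the arm or the gripper's body presses on something with over 40 N, if the wrist force passes 120 N, or if a joint passes its speed limit or range.

## Working session

There is one attempt and no reset: what is moved stays moved. The work goes in short steps, Python scripts to look and compute and a tool call to move; the robot and the scene stay as the last step left them, time stands still between calls to the robot, and variables do not carry over. Pictures are saved under pics/ and viewed, at most 10 in all, crops included, and the job is handed in when it is done.

Besides the shell and the picture viewer there is one more tool, called after ">>>" in YAML: its name, and indented under it one key for each argument. play_rows: Moves the arm, as the interface text tells. Its arguments: {"type":"object","properties":{"series":{"type":"array","items":{"type":"array"}}},"required":["series"]}

```bash
mkdir -p pics; python3 - <<'E'
from bench import ctrl
import cv2
o=ctrl.get_obs();print({k:o[k] for k in('clock','ee_pos','tool_rot','wrist_force','opening')})
for c in('top','scene'):
    cv2.imwrite(f'pics/{c}0.png',ctrl.get_image(c)[:,:,::-1])
    for t in('printer','panel','catch','roll','carton','mug'):
        try:print(c,t,[(d['conf'],d['position']) for d in ctrl.pinpoint(t,c)][:2])
        except Exception as e:print(c,t,e)
m=ctrl.camera_model('top');print(m);print(ctrl.camera_model('wrist'))
E
```

```text
{'clock': 0.0, 'ee_pos': array([150.56049633, 605.74850374, 229.94685993]), 'tool_rot': array([-1.79861821e+02, -1.61946740e-02,  1.66030925e+02]), 'wrist_force': array([-0.1008982 , -0.58325015,  0.09000894]), 'opening': 1.0001744747873094}
top printer [(0.89, [594.6, 31.2, -1.1])]
top panel [(0.83, [557.3, 46.5, 109.7])]
top catch it knows: carton, mug, panel, printer, roll
top roll [(0.6, [620.1, -127.7, 108.4])]
top carton [(0.9, [550.1, 436.5, -2.8])]
top mug [(0.83, [507.2, -395.9, 2.5])]
scene printer [(0.87, [596.9, 35.2, 0.4])]
scene panel [(0.95, [557.0, 47.2, 107.8])]
scene catch it knows: carton, mug, panel, printer, roll
scene roll [(0.68, [624.2, -125.6, 107.2])]
scene carton [(0.77, [547.9, 435.8, 1.4])]
scene mug [(0.81, [509.5, -401.3, 3.5])]
{'intrinsics': array([[401.3219088 ,   0.        , 255.79270673],
       [  0.        , 401.3219088 , 191.95982802],
       [  0.        ,   0.        ,   1.        ]]), 'eye': array([ 343.5620818 ,   -8.7180835 , 1371.70852227]), 'orientation': array([-170.64236834,    1.00762558,  -91.20173372])}
{'intrinsics': array([[338.0593186 ,   0.        , 253.01746536],
       [  0.        , 338.0593186 , 191.2011606 ],
       [  0.        ,   0.        ,   1.        ]]), 'T_tool_cam': array([[-6.14795551e-04, -9.62620860e-01, -2.70851810e-01,
         6.71868596e+01],
       [ 9.99999769e-01, -5.13389779e-04, -4.45246051e-04,
         3.39819497e-01],
       [ 2.89550585e-04, -2.70852021e-01,  9.62620953e-01,
        -1.42433813e+02],
       [ 0.00000000e+00,  0.00000000e+00,  0.00000000e+00,
         1.00000000e+00]])}
```

View pics/top0.png

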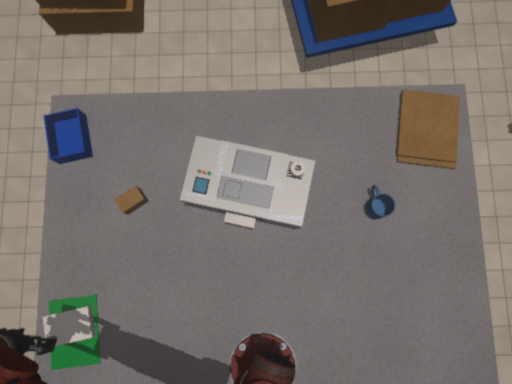

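The top view shows the printer turned about 8°, its panel near pixel (245,192) and what may be a seam near (232,189). I'll enlarge that area and fit the panel rectangle.

```bash
cat >h.py <<'E'
import numpy as np,cv2
from scipy.spatial.transform import Rotation as R
from bench import ctrl
def cam(name,obs=None):
    m=ctrl.camera_model(name);K=np.array(m['intrinsics'])
    if 'eye' in m: return K,R.from_euler('xyz',m['orientation'],degrees=True).as_matrix(),np.array(m['eye'])
    T=np.array(m['T_tool_cam']);Rt=R.from_euler('xyz',obs['tool_rot'],degrees=True).as_matrix()
    return K,Rt@T[:3,:3],Rt@T[:3,3]+obs['ee_pos']
def world(px,z,c):
    K,r,e=c;d=(r@np.linalg.inv(K)@np.c_[np.atleast_2d(px),np.ones(len(np.atleast_2d(px)))].T).T
    return e+d*((z-e[2])/d[:,2])[:,None]
def rectify(im,c,cen,yaw,z,s=4,hx=50,hy=100):
    # panel-frame picture: columns = panel y from -hy, rows = panel x from +hx down
    K,r,e=c;v,u=np.mgrid[0:2*hx*s,0:2*hy*s];x=hx-v/s;y=u/s-hy
    cy,sy=np.cos(yaw),np.sin(yaw)
    P=np.stack([cen[0]+cy*x-sy*y,cen[1]+sy*x+cy*y,np.full(x.shape,z)],-1)-e
    q=P@r@K.T;q=(q[...,:2]/q[...,2:]).astype(np.float32)
    return cv2.remap(im,q[...,0],q[...,1],cv2.INTER_CUBIC)
E
python3 - <<'E'
from h import *
for n in('top','scene'):
    im=ctrl.get_image(n);g=ctrl.cut_out('panel',n)[0];c=cam(n)
    px=np.argwhere(g['region'])[:,::-1]
    w=world(px,108,c)[:,:2].astype(np.float32);print(n,g['conf'],len(px),cv2.minAreaRect(w),world(px.mean(0),108,c))
    (a,b),wh,an=cv2.minAreaRect(w);
    if n=='top':
        box=cv2.boxPoints(((a,b),wh,an));k=max(((box[i]-box[i-1]) for i in range(4)),key=np.linalg.norm)
        k*=np.sign(k[1]);yaw=np.arctan2(-k[0],k[1]);print('yaw',np.degrees(yaw))
        o=rectify(im,c,(a,b),yaw,108)
    else:o=np.vstack([o[:290],rectify(im,c,(a,b),yaw,108)[:290]])
o=cv2.convertScaleAbs(o,alpha=1.5,beta=-60)
cv2.imwrite('pics/rect.png',o[:,:,::-1])
E
```

```text
top 0.65 7421 ((576.5245971679688, 40.377777099609375), (400.6613464355469, 256.9237976074219), 76.26502227783203) [[587.57147113  39.30337494 108.        ]]
yaw -13.734979
scene 0.84 11684 ((619.9241333007812, 29.978286743164062), (401.2008056640625, 273.6756591796875), 76.132568359375) [[645.71568344  44.81909543 108.        ]]
```

View pics/rect.png

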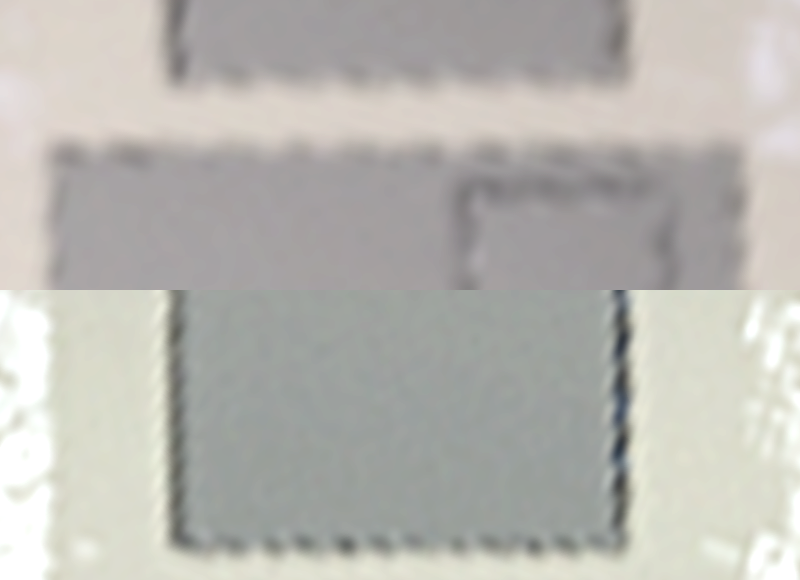

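The rectified top view shows the printer's yaw is about -13.7°. The panel spans columns 52–740, and a square seam runs over columns 465–665, so the catch is about 42 mm toward +y, near world (565, 87). The tool's yaw already matches the printer, so I'll shut the fingers and move over it.

>>> play_rows:
  series:
    - [[-36,-28,0],[0,0,0],255]
    - [[-72,-56,0],[0,0,0],255]
    - [[-108,-83,0],[0,0,0],255]
    - [[-144,-111,0],[0,0,0],255]
    - [[-180,-138,0],[0,0,0],255]

```text
clock: 1.3
ee_pos: [293.0, 427.7, 231.5]
tool_rot: [180.0, 0.0, 166.1]
wrist_force: [1.0, 0.6, 0.0]
opening: 0.143
finger_force: 0.0
```

>>> play_rows:
  series:
    - [[-36,-28,0],[0,0,0],255]
    - [[-72,-56,0],[0,0,0],255]
    - [[-108,-83,0],[0,0,0],255]
    - [[-144,-111,0],[0,0,0],255]
    - [[-180,-138,0],[0,0,0],255]

```text
clock: 1.8
ee_pos: [434.5, 250.2, 231.7]
tool_rot: [180.0, 0.0, 166.0]
wrist_force: [0.1, 1.0, -1.0]
opening: -0.002
finger_force: 0.0
```

>>> play_rows:
  series:
    - [[-36,-28,0],[0,0,0],255]
    - [[-72,-56,0],[0,0,0],255]
    - [[-108,-83,0],[0,0,0],255]
    - [[-144,-111,0],[0,0,0],255]
    - [[-167,-128,0],[0,0,0],255]

```text
clock: 2.3
ee_pos: [566.5, 84.4, 231.6]
tool_rot: [-180.0, 0.1, 165.9]
wrist_force: [-0.9, 1.0, -0.9]
opening: -0.0
finger_force: 0.0
```

```bash
python3 - <<'E'
from h import *
o=ctrl.get_obs();print({k:o[k] for k in('clock','ee_pos','tool_rot','wrist_force','opening')})
im=ctrl.get_image('wrist');c=cam('wrist',o)
print([(d['conf'],d['position']) for d in ctrl.pinpoint('panel','wrist')])
r=rectify(im,c,(554.4,44.7),np.radians(-13.73),108)
cv2.imwrite('pics/w1.png',np.vstack([cv2.resize(im,(800,600))[::2,::2][:,:,::-1].copy().repeat(2,1)[:200],r[:,:,::-1]]))
E
```

```text
{'clock': 2.3, 'ee_pos': array([566.49345873,  84.44446751, 231.57062344]), 'tool_rot': array([-1.79976809e+02,  7.86513366e-02,  1.65903850e+02]), 'wrist_force': array([-0.92549316,  1.04201589, -0.94182465]), 'opening': -0.0004029967241949627}
[]
```

View pics/w1.png

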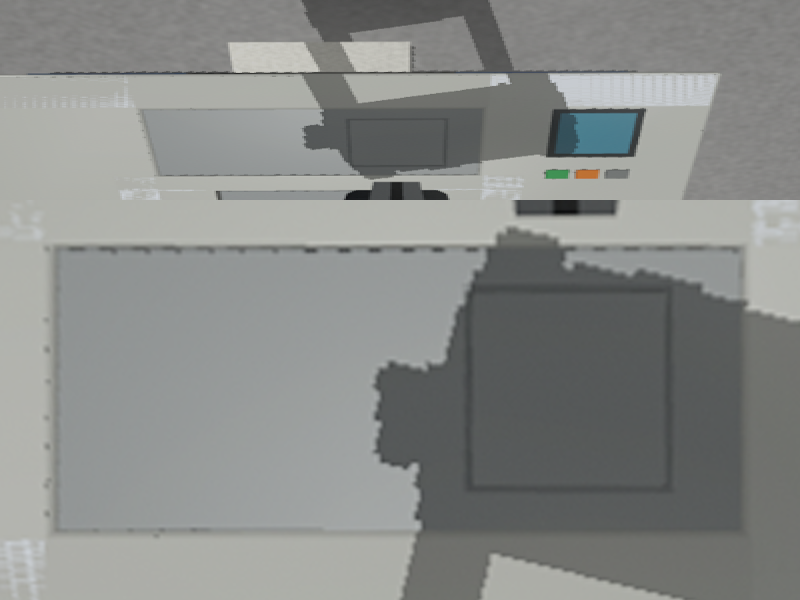

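The close view confirms it: the seam square (rectified columns 468–670) centres at about (567, 85), and the tip is already above that. I'll descend to just over the panel.

>>> play_rows:
  series:
    - [[0,0,40],[0,0,0],255]
    - [[0,0,75],[0,0,0],255]
    - [[0,0,100],[0,0,0],255]
    - [[0,0,112],[0,0,0],255]
    - [[0,0,118],[0,0,0],255]

```text
clock: 2.9
ee_pos: [563.6, 87.8, 112.1]
tool_rot: [-180.0, -0.1, 166.1]
wrist_force: [-0.0, -0.0, 0.1]
opening: 0.002
finger_force: 0.0
```

>>> play_rows:
  series:
    - [[0,0,1],[0,0,0],255]
    - [[0,0,2],[0,0,0],255]
    - [[0,0,3],[0,0,0],255]
    - [[0,0,4],[0,0,0],255]
    - [[0,0,5],[0,0,0],255]

```text
clock: 3.4
ee_pos: [565.3, 87.3, 109.0]
tool_rot: [180.0, 0.1, 166.0]
wrist_force: [0.1, 1.2, -0.4]
opening: -0.002
finger_force: 0.0
```

>>> play_rows:
  series:
    - [[0,0,0.5],[0,0,0],255]
    - [[0,0,1],[0,0,0],255]
    - [[0,0,1.5],[0,0,0],255]
    - [[0,0,2],[0,0,0],255]
    - [[0,0,2.5],[0,0,0],255]

```text
clock: 3.9
ee_pos: [564.9, 87.2, 106.1]
tool_rot: [180.0, 0.0, 166.0]
wrist_force: [-1.3, -0.7, 3.2]
opening: 0.001
finger_force: 2.0
```

>>> play_rows:
  series:
    - [[0,0,0.5],[0,0,0],255]
    - [[0,0,1],[0,0,0],255]
    - [[0,0,1.5],[0,0,0],255]
    - [[0,0,2],[0,0,0],255]
    - [[0,0,2],[0,0,0],255]

```text
clock: 4.4
ee_pos: [564.9, 87.3, 103.7]
tool_rot: [180.0, 0.0, 166.0]
wrist_force: [0.1, -0.2, 3.5]
opening: -0.0
finger_force: 1.7
```

The catch is sinking under about 4 N. I'll press on until it stops.

>>> play_rows:
  series:
    - [[0,0,0.5],[0,0,0],255]
    - [[0,0,1],[0,0,0],255]
    - [[0,0,1.5],[0,0,0],255]
    - [[0,0,2],[0,0,0],255]
    - [[0,0,2],[0,0,0],255]

```text
clock: 4.9
ee_pos: [564.9, 87.3, 101.8]
tool_rot: [180.0, 0.0, 166.0]
wrist_force: [-0.0, -0.5, 3.4]
opening: 0.002
finger_force: 1.7
```

>>> play_rows:
  series:
    - [[0,0,0.5],[0,0,0],255]
    - [[0,0,1],[0,0,0],255]
    - [[0,0,1],[0,0,0],255]

```text
clock: 5.2
ee_pos: [564.9, 87.2, 101.1]
tool_rot: [180.0, 0.0, 166.0]
wrist_force: [-0.9, -0.3, 5.3]
opening: 0.001
finger_force: 2.4
```

>>> play_rows:
  series:
    - [[0,0,0.5],[0,0,0],255]
    - [[0,0,1],[0,0,0],255]
    - [[0,0,1],[0,0,0],255]

```text
clock: 5.5
ee_pos: [564.9, 87.3, 101.0]
tool_rot: [-180.0, 0.0, 166.0]
wrist_force: [-2.7, -0.1, 10.1]
opening: 0.001
finger_force: 4.6
```

It has stopped at 101 mm and the force is rising. One more firm press, then I'll lift straight up.

>>> play_rows:
  series:
    - [[0,0,1],[0,0,0],255]
    - [[0,0,2],[0,0,0],255]
    - [[0,0,2],[0,0,0],255]
    - [[0,0,2],[0,0,0],255]

```text
clock: 5.9
ee_pos: [565.0, 87.3, 100.7]
tool_rot: [-180.0, -0.0, 166.0]
wrist_force: [-6.2, -0.5, 17.6]
opening: -0.001
finger_force: 8.8
```

>>> play_rows:
  series:
    - [[0,0,-5],[0,0,0],255]
    - [[0,0,-20],[0,0,0],255]
    - [[0,0,-60],[0,0,0],255]
    - [[0,0,-105],[0,0,0],255]
    - [[0,0,-140],[0,0,0],255]

```text
clock: 6.4
ee_pos: [564.9, 87.4, 240.1]
tool_rot: [180.0, 0.1, 166.0]
wrist_force: [0.1, 0.4, 0.3]
opening: 0.0
finger_force: 0.0
```

>>> play_rows:
  series:
    - [[35,0,-15],[0,0,0],255]
    - [[75,0,-30],[0,0,0],255]
    - [[110,0,-40],[0,0,0],255]
    - [[130,0,-40],[0,0,0],255]
    - [[130,0,-40],[0,0,0],255]

```text
clock: 6.9
ee_pos: [436.5, 119.3, 278.1]
tool_rot: [180.0, -0.0, 166.1]
wrist_force: [0.1, -0.2, -0.5]
opening: -0.001
finger_force: 0.0
```

```bash
python3 - <<'E'
from h import *
o=ctrl.get_obs();print(o['clock'],o['wrist_force'],o['qd'])
im=ctrl.get_image('wrist');s=ctrl.get_image('scene')
cv2.imwrite('pics/end.png',np.hstack([cv2.resize(i,(400,300)) for i in(im,s)])[:,:,::-1])
E
```

```text
6.9 [ 0.07920072 -0.18606768 -0.46540792] [-1.05185278  3.15252725 -2.26003354 -0.92463732 -2.53926108 -0.63962519]
```

View pics/end.png

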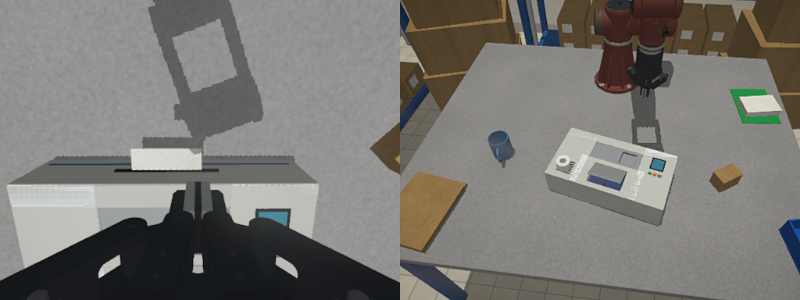

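The scene view shows the battery door up at about (607,175) and the catch sunk at (628,157). The roll, mug and carton are where they stood, and the hand is clear.

```bash
python3 -c "
from bench import ctrl
print(ctrl.job_done())"
```

```text
the job is handed in; nothing more can be done
None
```

I pressed the catch fully home, the battery door sprang up, the hand is clear with the roll, carton and mug left where they stood, and the job was handed in at about 7 s.

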